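# Rack the dried sofa feet in reverse order

### The arm

A 6-joint arm with a two-finger parallel gripper is mounted at the origin on the work surface. World frame = base frame: x ahead of the robot, y to its left, z up, the work surface at z = 0. Lengths are in mm, angles in degrees, forces in N, time in s.
With the tool pointing down it reaches from about 275 to 850 mm from the base axis. Payload 19 kg.
Tool frame: the origin (TCP) lies midway between the tips of the shut fingers; the grasp point (between the pads) lies 19 mm behind it; z points along the fingers, y is the direction in which the jaws open and shut (so a half turn about z gives the same grasp; the last joint's range is limited). The gripper opens to 85 mm and grips with 20 to 120 N. Pads are 22 mm wide; open, the fingers measure 114 mm over their backs; the gripper's body (76 mm by 85 mm) begins 54 mm behind the grasp point. The pads swing forward as they close: fully open they stand 13 mm farther back than shut.
Start: joints at [66.406, 8.623, 82.357, -0, 89.026, -7.678], TCP at [157.692, 552.919, 196.567] pointing down, gripper open.
Joint ranges: [-160.23, 160.23], [-39.13, 120.54], [6.94, 153.29], [-79.49, 259.48], [9.18, 160.14], [-161.06, 161.06]. Speed limits (degrees/s): [108.29, 108.29, 127.2, 172.46, 172.46, 172.46].

### API

Orientations are given as [roll, pitch, yaw] about the fixed x, y, z axes, in that order (R = Rz(yaw) Ry(pitch) Rx(roll)).
In Python, from bench import * gives the robot as it stands.
- The arm moves only by the shell command python3 -m handwheel 'ROWS' [FORCE]. ROWS is JSON, a list that holds one entry, the list of rows, each a list of 7 numbers: the turn, a rotation vector about the world's x, y, z in rad, then the shift along the world's x, y, z in m, then the opening, from 0 (shut) to 1 (fully open). A call has exactly 10 rows; each row shifts and turns the commanded pose from where the row before left it; what a row does not reach is not made up. A row lasts 1/8 s, in which the tool goes at most 62.5 mm and 10.7 degrees, less where a joint would pass 70% of its speed; a pose out of reach is approached as far as the arm can. A call with a gripper value outside its range is refused whole. The fingers move at their own pace and stop on an object; FORCE is the grip in N (left out, the last holds). Time passes only in rows, so rows that do not move let the fingers close, or fill a call up. It gives the time, the measured TCP pose, the force and the opening at its end, in the units of the state.
- state(): the state, without advancing time (a new reading comes with each control period).
- read_camera(name): name is "scene" or "side" or "wrist"; returns (picture, depth): 400x640x3 uint8, red, green, blue; 400x640 float32, mm along the optical axis (not along the pixel's ray), 0 where there is no reading.
- camera_info(name): a dict with "intrinsics" (3x3 intrinsics, pixels), "dist_coeffs" ([k1, k2, p1, p2, k3] as OpenCV has them; the pictures are not rectified), "R" (3x3) and "t" (3): a world point X has camera coordinates R X + t. Camera axes: x right, y down, z forward; pixel columns grow to the right and rows downward; lengths in mm; the calibration is good to about 2 mm. A picture is of the moment at which its call begins: read the wrist's pose just before it. camera_info takes no time and is no camera call; for the wrist camera it gives the pose at the moment of the call.
- finish_job(): hands the job in, once; it reports no verdict.
Trained networks look in the newest picture that a camera, given by its name, has taken for a name from the list of things; names that differ only in an ending like _2 or _b are one class to them, and where a whole thing is asked for, a point or a joint stands for the part that bears it (a point fixed in the world has none). Each returns a list of dicts, best first, with "score" (0 to 1); they miss things now and then, are a little off and sometimes report something else, mostly with a low value. They report only what shows in the picture. A call takes as long as a camera call. They do not tell look-alikes from the thing itself.
- recognise(target, camera): "at" ([x, y, z] in mm, in the coordinates of the camera as it stood for that picture, good to about 4 mm: the middle of the surface that is visible of it).
- silhouettes(target, camera): "region" (400x640 bool, what is visible of it).
The state is a dict: "time": time; "joints": joint angles; "joint_velocities": joint speeds; "tau": joint torques, N m; "position": TCP position; "ee_rot": TCP orientation; "wrist_force": force on the tool from outside, world axes, zero at the start; "torque": the same for the moment, N m; "opening": finger opening in mm.
Only numpy, scipy, OpenCV 4.12 (cv2) and the standard library are available. Lean on these libraries where they do the work, as an engineer would, in place of code of your own. Each camera call takes 0.05 s, during which the arm holds its last target. There are 200 camera calls.

### The job

Move the four wooden sofa feet from the dark drying board to the pale carrying rack, one to each bay and in reverse order: the foot now nearest the robot goes into the bay farthest from it, the next into the second farthest, and so on. Stand each foot upright on the middle of its bay's cork disc and let go of it. Do not topple any foot, and leave the tin, the mallet and the screwdriver where they lie.

Things in the scene. Friction and masses are not known exactly. Their poses are not given: they have to be found in the camera images.
- bun_foot: turned wooden sofa foot shaped like a squat bun, round, 56 mm tall; 58 mm diameter from 18 to 38 mm up, 40 mm at the bottom and 36 mm at the top. Good grip height 28 mm. Standing upright with z up at the start, its x axis within about 0.2 rad of the drying board's. Weighs about 0.06 to 0.16 kg. Origin: centre of its underside
- square_foot: square wooden sofa foot, 72 mm tall; 46 x 46 mm section (sides along its x and y) from 14 mm up to the top, on a 38 x 38 mm toe below. Good grip height 50 mm. Standing upright with z up at the start, its x axis within about 0.2 rad of the drying board's. Weighs about 0.06 to 0.16 kg. Origin: centre of its underside
- tapered_foot: round wooden sofa foot standing on its broad end, 90 mm tall; 50 mm diameter up to 14 mm, then a cone to 30 mm diameter at 50 mm, straight 30 mm diameter from there to the top. Good grip height 70 mm. Standing upright with z up at the start, its x axis within about 0.2 rad of the drying board's. Weighs about 0.06 to 0.16 kg. Origin: centre of its underside
- vase_foot: turned wooden sofa foot with a waist, round, 82 mm tall; base 48 mm diameter up to 12 mm, waist 26 mm at 30 to 40 mm, top collar straight 40 mm diameter from 52 mm to the top. Good grip height 66 mm. Standing upright with z up at the start, its x axis within about 0.2 rad of the drying board's. Weighs about 0.06 to 0.16 kg. Origin: centre of its underside
- drying_board: dark wooden board 330 x 96 x 18 mm, fixed, left or right of the robot, with four cork pads in a row (tops 24 mm above the bench) on which the feet start, in any order. Origin: centre of its underside. x along the row, away from the robot (within 0.25 rad of straight ahead), y to the left, z up. Pads at x = -117 (nearest the robot), -39, 39, 117 mm, y = 0
- carry_rack: pale plywood rack 330 x 100 x 18 mm, fixed, empty, on the other side. Four bays in a row, a flat 62 mm cork disc in each, parted by 6 mm thick bars 6 mm high (end bars 16 mm), open at the sides. Origin: centre of its underside. x along the row, away from the robot (within 0.25 rad of ahead), y left, z up. Bay middles x = -117 (nearest the robot), -39, 39, 117 mm, y = 0; surface z = 18 mm
- bun_pad: cork pad 64 x 70 mm, 6 mm thick, fixed on the drying board; the one on which the bun foot stands at the start. Origin: centre of its underside (top 6 mm above it); axes parallel to the drying board's. It stays where it is and so keeps the record of that foot's starting place
- square_pad: cork pad 64 x 70 mm, 6 mm thick, fixed on the drying board; the one on which the square foot stands at the start. Origin: centre of its underside (top 6 mm above it); axes parallel to the drying board's. It stays where it is and so keeps the record of that foot's starting place
- tapered_pad: cork pad 64 x 70 mm, 6 mm thick, fixed on the drying board; the one on which the tapered foot stands at the start. Origin: centre of its underside (top 6 mm above it); axes parallel to the drying board's. It stays where it is and so keeps the record of that foot's starting place
- vase_pad: cork pad 64 x 70 mm, 6 mm thick, fixed on the drying board; the one on which the vase foot stands at the start. Origin: centre of its underside (top 6 mm above it); axes parallel to the drying board's. It stays where it is and so keeps the record of that foot's starting place
- wax_tin: bystander: closed aluminium tin, 60 mm diameter, 36 mm tall, between the two racks. Origin: centre of its underside
- mallet: bystander: wooden mallet lying on the bench beyond the racks; round head 48 mm diameter, 80 mm long along x; handle 22 mm thick out to 220 mm along its y. Origin: on the bench under the middle of the head
- screwdriver: bystander: screwdriver 180 mm long lying between the robot and the tin, handle towards the robot; x axis along it, towards its tip. Origin: under its middle, on the bench
Not all that is in view belongs to the job. Leave any blue, purple or yellow look-alike of the bun_foot alone.

How it is judged:
By the outcome, as a careful person would: the job done as asked, in the order asked, and still so for the second after the job is handed in, with the robot touching nothing.
It also fails if it takes over 128 s, if anything falls off the work surface, if the arm or the gripper's body presses on something with over 40 N, if the wrist force passes 120 N, or if a joint passes its speed limit or range.

## Working session

There is one attempt and no reset: what is moved stays moved. The work goes in short steps, Python scripts to look and compute and a shell command to move; the robot and the scene stay as the last step left them, time stands still between calls to the robot, and variables do not carry over. Pictures are saved under pics/ and viewed, about 12 in all and at most 16, crops included, and the job is handed in when it is done.

```bash
ls; mkdir -p pics; cat > h.py <<'E'
from bench import *
import numpy as np, cv2
def toworld(n,p):
    c=camera_info(n); return np.array(c["R"]).T@(np.array(p)-np.array(c["t"]))
def cloud(n,depth):
    c=camera_info(n);K=np.array(c["intrinsics"],float);d=np.array(c["dist_coeffs"],float)
    h,w=depth.shape;u,v=np.meshgrid(np.arange(w),np.arange(h))
    q=cv2.undistortPoints(np.stack([u,v],-1).reshape(-1,1,2).astype(float),K,d).reshape(h,w,2)
    P=np.dstack([q*depth[...,None],depth])
    W=(P-np.array(c["t"]).reshape(3))@np.array(c["R"])
    W[depth<=0]=np.nan
    return W
def save(n,im): cv2.imwrite("pics/"+n,cv2.cvtColor(im,cv2.COLOR_RGB2BGR))
E
python3 - <<'E'
from h import *
s=state();print(s)
for n in ("scene","side"):
    im,d=read_camera(n);save(n+"0.png",im)
    np.savez(n+"0.npz",im=im,W=cloud(n,d))
    for t in ["bun_foot","square_foot","tapered_foot","vase_foot","drying_board","carry_rack","bun_pad","wax_tin","mallet","screwdriver"]:
        print(n,t,[(round(r["score"],2),toworld(n,r["at"]).round().tolist()) for r in recognise(t,n)][:4])
E
```

```text
pics
{'time': 0.0, 'joints': array([ 6.64066149e+01,  8.65178997e+00,  8.23920396e+01, -1.25133305e-05,
        8.90239494e+01, -7.67790372e+00]), 'joint_velocities': array([-0.08981087,  0.0612527 , -0.06913419,  0.02163961,  0.03541232,
        0.03648348]), 'tau': array([ 1.22546022e-03, -7.13033795e+01, -5.70893097e+01, -3.15653892e-05,
        8.71226366e-03,  4.87912473e-05]), 'position': array([157.58958029, 552.70496649, 195.97552075]), 'ee_rot': array([-1.79932827e+02, -9.04313873e-03,  1.64084514e+02]), 'wrist_force': array([ 1.01770708,  0.24444554, -0.614392  ]), 'torque': array([-0.01340664, -0.02099673,  0.02105978]), 'opening': 85.44359284373265}
scene bun_foot [(0.95, [406.0, 333.0, 48.0]), (0.9, [506.0, 102.0, 53.0]), (0.84, [518.0, 210.0, 75.0]), (0.84, [504.0, 332.0, 51.0])]
scene square_foot [(0.74, [590.0, 214.0, 96.0]), (0.54, [444.0, 223.0, 23.0]), (0.28, [584.0, 238.0, 20.0])]
scene tapered_foot [(0.67, [438.0, 209.0, 65.0])]
scene vase_foot [(0.66, [668.0, 212.0, 98.0])]
scene drying_board [(0.65, [519.0, 227.0, 23.0]), (0.55, [587.0, 239.0, 22.0]), (0.21, [4
[... 275 characters left out ...]
)]
side bun_foot [(0.95, [493.0, 106.0, 52.0]), (0.9, [498.0, 215.0, 77.0]), (0.75, [476.0, 337.0, 53.0]), (0.73, [389.0, 340.0, 52.0])]
side square_foot [(0.94, [573.0, 221.0, 85.0])]
side tapered_foot [(0.97, [420.0, 209.0, 74.0]), (0.18, [653.0, 216.0, 84.0])]
side vase_foot [(0.66, [655.0, 233.0, 25.0]), (0.58, [653.0, 216.0, 84.0])]
side drying_board [(0.71, [620.0, 17.0, 35.0]), (0.56, [479.0, 248.0, 21.0])]
side carry_rack [(0.95, [516.0, -202.0, 22.0]), (0.73, [656.0, 231.0, 25.0])]
side bun_pad [(0.96, [495.0, 224.0, 24.0]), (0.62, [414.0, 226.0, 27.0])]
side wax_tin [(0.68, [622.0, 18.0, 36.0])]
side mallet [(0.63, [767.0, 20.0, 33.0])]
side screwdriver [(0.63, [372.0, 6.0, 24.0])]
```

View pics/scene0.png

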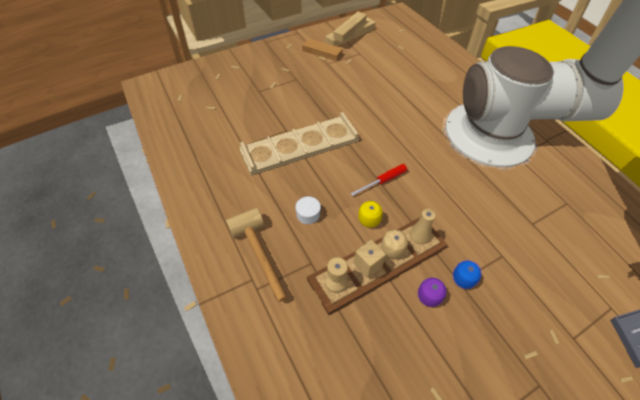

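View pics/side0.png

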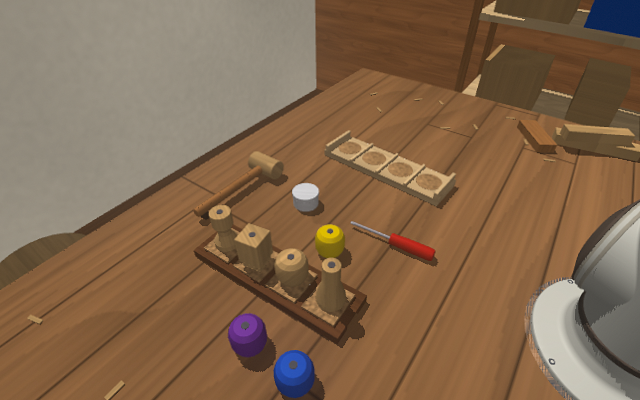

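Order from the robot: tapered (scene px 428,225), bun (395,243), square (370,260), vase (337,272). Bun look-alikes are yellow (371,214), purple (432,292) and blue (467,274). The wooden one, second on the board, is the right one. Next I measure the geometry from depth.

```bash
python3 - <<'E'
from h import *
for n in ("scene","side"):
    W=np.load(n+"0.npz")["W"]; X=W.reshape(-1,3)
    X=X[~np.isnan(X[:,0])]
    c=camera_info(n);print(n,"cam at",(-np.array(c["R"]).T@np.array(c["t"])).round())
    b=X[(X[:,0]>700)&(X[:,0]<740)&(abs(X[:,1])<60)]; print("bench z",np.median(b[:,2]) if len(b) else None)
    def top(x,y,z,r=35,tol=4):
        m=(np.hypot(X[:,0]-x,X[:,1]-y)<r)&(abs(X[:,2]-z)<tol);Q=X[m]
        if len(Q)<5: return len(Q)
        return len(Q),((Q.min(0)+Q.max(0))/2).round(1).tolist(),np.median(Q,0).round(1).tolist()
    for nm,x,y,z in [("tap",430,209,114),("bun",508,212,80),("sq",582,217,96),("vase",662,214,106),("tin",628,15,36)]: print(nm,top(x,y,z))
    for nm,lo,hi,y0,y1,za,zb in [("rack",330,760,-330,-100,13,30),("board",330,760,130,320,14,30)]:
        m=(X[:,0]>lo)&(X[:,0]<hi)&(X[:,1]>y0)&(X[:,1]<y1)&(X[:,2]>za)&(X[:,2]<zb);Q=X[m][:,:2]
        r=cv2.minAreaRect(Q.astype(np.float32));print(nm,m.sum(),r)
E
```

```text
scene cam at [871. 502. 817.]
bench z 0.08410131110648353
tap (137, [426.4, 197.5, 113.4], [428.2, 198.6, 114.1])
bun (265, [508.5, 200.9, 79.5], [510.0, 201.2, 79.6])
sq (439, [582.8, 211.3, 95.6], [584.4, 211.4, 95.7])
vase (285, [664.3, 208.9, 106.0], [664.6, 209.9, 105.9])
tin (362, [627.1, 8.0, 36.2], [627.7, 8.3, 36.3])
rack 2929 ((538.0308227539062, -218.58682250976562), (106.59391784667969, 331.4070739746094), 85.74468994140625)
board 3104 ((544.2489013671875, 239.92367553710938), (330.9911804199219, 167.5784454345703), 1.9807515144348145)
side cam at [233. 492. 547.]
bench z 2.234637608328164
tap (276, [426.4, 198.3, 114.0], [425.4, 200.1, 115.5])
bun (480, [506.7, 201.3, 79.9], [504.5, 203.0, 81.1])
sq (552, [582.8, 210.6, 96.0], [581.0, 212.6, 97.5])
vase (305, [663.2, 208.5, 105.9], [660.2, 210.2, 107.8])
tin (374, [626.5, 8.1, 36.0], [625.4, 9.9, 37.8])
rack 3163 ((537.9844970703125, -218.60031127929688), (104.29061889648438, 330.6712646484375), 85.52971649169922)
board 4828 ((545.1431274414062, 238.8785400390625), (331.6178894042969, 165.98072814941406), 1.6387653350830078)
```

```bash
python3 - <<'E'
from h import *
for n in ("scene","side"):
    X=np.load(n+"0.npz")["W"].reshape(-1,3);X=X[~np.isnan(X[:,0])]
    Q=X[(np.hypot(X[:,0]-583,X[:,1]-211)<40)&(X[:,2]>91)]
    print(n,"sq",cv2.minAreaRect(Q[:,:2].astype(np.float32)))
    R=X[(X[:,0]>330)&(X[:,0]<760)&(X[:,1]<-120)&(X[:,1]>-320)&(X[:,2]>12)&(X[:,2]<50)]
    print(np.histogram(R[:,2],range(12,46,2))[0])
    # end bars (z>29): far / near centroid
    E=R[R[:,2]>29]
    for s in (E[:,0]>540,E[:,0]<540): print("bar",s.sum(),E[s].mean(0).round(1) if s.any() else "")
    B=X[(X[:,0]>330)&(X[:,0]<760)&(X[:,1]<320)&(X[:,1]>130)&(X[:,2]>13)&(X[:,2]<26)]
    print("board",cv2.minAreaRect(B[:,:2].astype(np.float32)))
E
python3 -m handwheel '[[[0,0,0.032,0.0269,-0.0355,0,1],[0,0,0.032,0.0269,-0.0355,0,1],[0,0,0.032,0.0269,-0.0355,0,1],[0,0,0.032,0.0269,-0.0355,0,1],[0,0,0.032,0.0269,-0.0355,0,1],[0,0,0.032,0.0269,-0.0355,0,1],[0,0,0.032,0.0269,-0.0355,0,1],[0,0,0.032,0.0269,-0.0355,0,1],[0,0,0.032,0.0269,-0.0355,0,1],[0,0,0.032,0.0269,-0.0355,0,1]]]' 40
```

```text
scene sq ((583.7001953125, 210.57382202148438), (47.21352767944336, 47.6400146484375), 12.048283576965332)
[  49  130  644 1245  602  128  101   43   14   21   41   85   29    3
    0    0]
bar 91 [ 694.4 -229.5   34.5]
bar 92 [ 382.9 -204.4   34. ]
board ((544.2489013671875, 239.92367553710938), (330.9911804199219, 167.5784454345703), 1.9807515144348145)
side sq ((583.0142211914062, 209.76095581054688), (45.928375244140625, 47.398834228515625), 11.668221473693848)
[  79   85  118  851 1560  226  127  123   29   28   29   83   81    5
    0    0]
bar 115 [ 693.5 -227.3   34.5]
bar 124 [ 382.7 -199.5   34.8]
board ((545.1431274414062, 238.8785400390625), (331.6178894042969, 165.98072814941406), 1.6387653350830078)
time: 2.35
position: [427.4, 196.6, 196.8]
ee_rot: [180.0, 0.0, -177.5]
wrist_force: [0.6, 0.9, 0.0]
opening: 85.2
```

```bash
python3 - <<'E'
from h import *
print(state()["position"])
im,d=read_camera("wrist");save("w1.png",im)
X=cloud("wrist",d).reshape(-1,3);X=X[~np.isnan(X[:,0])]
for nm,x,y,z in [("tap",426,198,114),("bun",508,201,80),("sq",583,211,96),("vase",664,209,106)]:
    Q=X[(np.hypot(X[:,0]-x,X[:,1]-y)<36)&(abs(X[:,2]-z)<4)]
    print(nm,len(Q),((Q.min(0)+Q.max(0))/2).round(1) if len(Q) else "",np.ptp(Q,0).round(1) if len(Q) else "")
E
```

```text
[427.43391771 196.6325357  196.78379397]
tap 1164 [427.9 193.8 113.1] [29.7 29.1  6.1]
bun 1527 [508.3 195.7  79.2] [44.6 44.5  6.4]
sq 2057 [584.  205.5  95. ] [51.  51.4  6. ]
vase 0
```

View pics/w1.png

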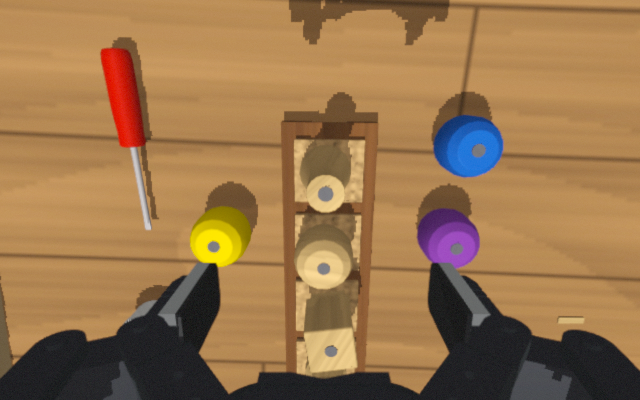

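Scene matches the list: plain wood tapered (325,195), bun (325,257) and square (331,350) sit on the board, and the coloured buns are off it. The wrist depth reads y about 4 mm lower than the fixed cameras. The jaws centre in y, so I go down here.

```bash
python3 -m handwheel '[[[0,0,0,0,0,-0.02,1],[0,0,0,0,0,-0.02,1],[0,0,0,0,0,-0.02,1],[0,0,0,0,0,-0.02,1],[0,0,0,0,0,-0.02,1],[0,0,0,0,0,-0.015,1],[0,0,0,0,0,-0.008,1],[0,0,0,0,0,0,0],[0,0,0,0,0,0,0],[0,0,0,0,0,0,0]]]' 40
```

```text
time: 3.65
position: [427.0, 198.0, 74.1]
ee_rot: [180.0, 0.0, -177.6]
wrist_force: [0.0, 0.2, 0.1]
opening: 32.4
```

```bash
python3 -m handwheel '[[[0,0,0,0,0,0,0],[0,0,0,0,0,0,0],[0,0,0,0,0,0,0],[0,0,0,0,0,0.005,0],[0,0,0,0,0,0.015,0],[0,0,0,0,0,0.02,0],[0,0,0,0,0,0.02,0],[0,0,0,0,0,0.02,0],[0,0,0,0,0,0.02,0],[0,0,0,0,0,0.02,0]]]' 40
```

```text
time: 4.9
position: [426.7, 197.9, 195.3]
ee_rot: [180.0, 0.0, -177.6]
wrist_force: [0.1, 0.6, -1.4]
opening: 26.7
```

```bash
python3 -m handwheel '[[[0,0,-0.0119,0.0228,-0.0425,0,0],[0,0,-0.0119,0.0228,-0.0425,0,0],[0,0,-0.0119,0.0228,-0.0425,0,0],[0,0,-0.0119,0.0228,-0.0425,0,0],[0,0,-0.0119,0.0228,-0.0425,0,0],[0,0,-0.0119,0.0228,-0.0425,0,0],[0,0,-0.0119,0.0228,-0.0425,0,0],[0,0,-0.0119,0.0228,-0.0425,0,0],[0,0,-0.0119,0.0228,-0.0425,0,0],[0,0,-0.0119,0.0228,-0.0425,0,0]]]' && cat > rack.py <<'E'
from h import *
import sys
from scipy.optimize import minimize
def fit(X):  # rack pose: fit bay plane points in 330x100 rectangle
    R=X[(X[:,0]>330)&(X[:,0]<760)&(X[:,1]<-120)&(X[:,1]>-320)]
    T=R[(R[:,2]>12)&(R[:,2]<27)]
    return T
E
python3 - <<'E'
from h import *
s=state();print(s["position"],s["ee_rot"],s["opening"])
im,d=read_camera("wrist");save("w2.png",im)
np.savez("w2.npz",W=cloud("wrist",d),im=im)
E
```

```text
time: 6.15
position: [655.3, -228.5, 194.7]
ee_rot: [-180.0, 0.0, 175.6]
wrist_force: [-0.3, 0.5, 0.5]
opening: 26.5
[ 655.28590318 -228.52893764  194.66529842] [-1.79984743e+02  3.64825625e-02  1.75573549e+02] 26.549818991834357
```

View pics/w2.png

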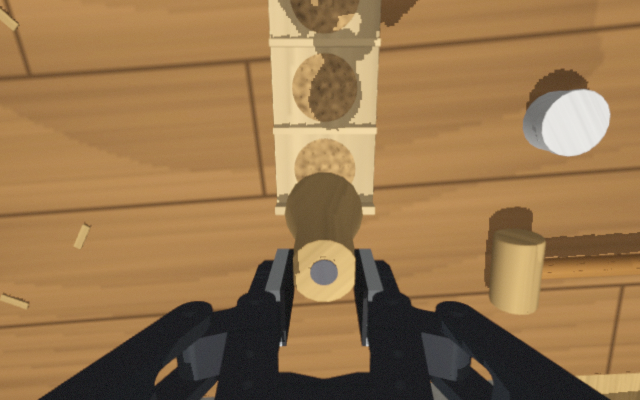

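```bash
python3 - <<'E'
from h import *
def rackfit(X,lab):
    X=X.reshape(-1,3);X=X[~np.isnan(X[:,0])]
    T=X[(X[:,0]>360)&(X[:,0]<720)&(X[:,1]<-130)&(X[:,1]>-300)&(X[:,2]>14)&(X[:,2]<22)]
    c,sn=np.cos(np.radians(-4.4)),np.sin(np.radians(-4.4))
    u=(T[:,0]-538)*c+(T[:,1]+218)*sn; v=-(T[:,0]-538)*sn+(T[:,1]+218)*c
    us=[];ms=[]
    for a in range(-150,150,10):
        q=v[(u>=a)&(u<a+10)]
        if len(q)>40:
            lo,hi=np.percentile(q,1),np.percentile(q,99); us.append(a+5);ms.append(((lo+hi)/2,hi-lo))
    ms=np.array(ms);us=np.array(us);k=(ms[:,1]>94)
    print(lab,len(us),"width",np.median(ms[:,1]).round(1),"v fit",np.polyfit(us[k],ms[k,0],1).round(4) if k.sum()>2 else ms.round(1).tolist())
    B=X[(X[:,2]>22)&(X[:,2]<27)&(X[:,0]>360)&(X[:,0]<720)&(X[:,1]<-170)&(X[:,1]>-260)]
    ub=(B[:,0]-538)*c+(B[:,1]+218)*sn
    for b in (-78,0,78):
        q=ub[abs(ub-b)<8];print("  bar",b,len(q),q.mean().round(1) if len(q) else "")
for n in("scene","side"): rackfit(np.load(n+"0.npz")["W"],n)
W=np.load("w2.npz")["W"];rackfit(W,"wrist")
X=W.reshape(-1,3);X=X[~np.isnan(X[:,0])]
Q=X[(np.hypot(X[:,0]-655,X[:,1]+228)<30)&(X[:,2]>200)&(X[:,2]<240)]
Q=W[245:300,296:353].reshape(-1,3);Q=Q[abs(Q[:,2]-np.nanmedian(Q[:,2]))<3]
print("foot top",len(Q),((Q.min(0)+Q.max(0))/2).round(1),np.ptp(Q,0).round(1))
E
```

```text
scene 30 width 99.1 v fit [-0.0008 -0.2679]
  bar -78 50 -78.0
  bar 0 50 0.2
  bar 78 50 78.4
side 27 width 98.6 v fit [1.000e-04 2.733e-01]
  bar -78 70 -78.0
  bar 0 66 0.4
  bar 78 60 78.0
wrist 19 width 97.5 v fit [-2.7000e-03 -6.0573e+00]
  bar -78 0 
  bar 0 654 1.4
  bar 78 412 78.9
foot top 2933 [ 656.  -233.8  232.7] [27.5 25.6  5.4]
```

```bash
python3 -m handwheel '[[[0,0,0,0,0.001,-0.02,0],[0,0,0,0,0,-0.02,0],[0,0,0,0,0,-0.02,0],[0,0,0,0,0,-0.02,0],[0,0,0,0,0,-0.02,0],[0,0,0,0,0,-0.014,0],[0,0,0,0,0,-0.007,0],[0,0,0,0,0,-0.003,0],[0,0,0,0,0,-0.002,0],[0,0,0,0,0,0,0]]]'
```

```text
time: 7.45
position: [655.0, -226.3, 68.4]
ee_rot: [-180.0, 0.1, 175.6]
wrist_force: [-1.2, -0.8, 1.7]
opening: 26.3
```

```bash
python3 -m handwheel '[[[0,0,0,0,0,0,0.6],[0,0,0,0,0,0,1],[0,0,0,0,0,0,1],[0,0,0,0,0,0,1],[0,0,0,0,0,0.01,1],[0,0,0,0,0,0.02,1],[0,0,0,0,0,0.02,1],[0,0,0,0,0,0.03,1],[0,0,0,0,0,0.03,1],[0,0,0,0,0,0.02,1]]]'; cat > chk.py <<'E'
from h import *
import sys
B={"far":654.9,"f2":577.1,"n2":499.3,"near":421.5}
Y={"far":-227.2,"f2":-221.2,"n2":-215.2,"near":-209.3}
def chk(nm,b,h):
    for n in("scene","side"):
        im,d=read_camera(n);W=cloud(n,d);X=W.reshape(-1,3);X=X[~np.isnan(X[:,0])]
        Q=X[(np.hypot(X[:,0]-B[b],X[:,1]-Y[b])<45)&(abs(X[:,2]-18-h)<4)]
        print(nm,n,len(Q),(((Q.min(0)+Q.max(0))/2)-[B[b],Y[b],18]).round(1),np.ptp(Q,0).round(1)) if len(Q) else print(nm,n,0)
    return im
im=chk(sys.argv[1],sys.argv[2],float(sys.argv[3]))
if len(sys.argv)>4: save(sys.argv[4],im)
E
python3 chk.py tapered far 90 side1.png
```

```text
time: 8.7
position: [655.0, -226.2, 201.0]
ee_rot: [-179.9, 0.2, 175.6]
wrist_force: [-0.2, 0.6, -0.4]
opening: 85.6
tapered scene 87 [-0.4  1.  90.1] [30.1 32.   7.3]
tapered side 71 [-1.3  2.8 89.5] [30.1 30.1  6. ]
```

View pics/side1.png

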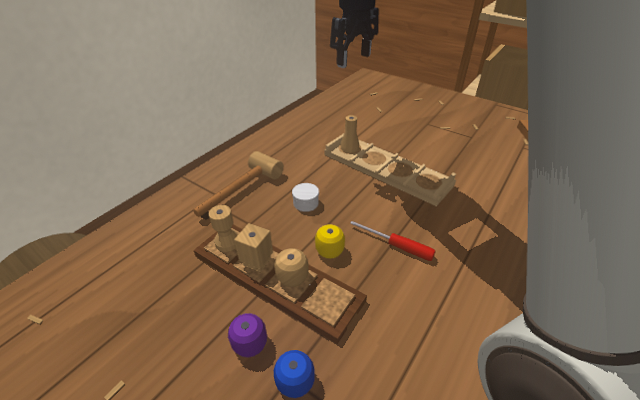

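```bash
python3 -m handwheel '[[[0,0,0.012,-0.0147,0.0426,0,1],[0,0,0.012,-0.0147,0.0426,0,1],[0,0,0.012,-0.0147,0.0426,0,1],[0,0,0.012,-0.0147,0.0426,0,1],[0,0,0.012,-0.0147,0.0426,0,1],[0,0,0.012,-0.0147,0.0426,0,1],[0,0,0.012,-0.0147,0.0426,0,1],[0,0,0.012,-0.0147,0.0426,0,1],[0,0,0.012,-0.0147,0.0426,0,1],[0,0,0.012,-0.0147,0.0426,0,1]]]'
```

```text
time: 10.05
position: [506.9, 201.2, 197.6]
ee_rot: [-180.0, 0.0, -177.5]
wrist_force: [1.0, 0.6, -0.6]
opening: 85.6
```

```bash
python3 -m handwheel '[[[0,0,0,0,0,-0.025,1],[0,0,0,0,0,-0.025,1],[0,0,0,0,0,-0.025,1],[0,0,0,0,0,-0.025,1],[0,0,0,0,0,-0.025,1],[0,0,0,0,0,-0.025,1],[0,0,0,0,0,-0.012,1],[0,0,0,0,0,-0.007,1],[0,0,0,0,0,-0.003,1],[0,0,0,0,0,0,1]]]'
```

```text
time: 11.3
position: [507.9, 200.0, 26.0]
ee_rot: [180.0, 0.0, -177.5]
wrist_force: [0.3, 0.9, -0.3]
opening: 85.4
```

```bash
python3 -m handwheel '[[[0,0,0,0,0,0.001,0],[0,0,0,0,0,0,0],[0,0,0,0,0,0,0],[0,0,0,0,0,0,0],[0,0,0,0,0,0,0],[0,0,0,0,0,0,0],[0,0,0,0,0,0.002,0],[0,0,0,0,0,0.006,0],[0,0,0,0,0,0.010,0],[0,0,0,0,0,0.010,0]]]' 40
```

```text
time: 12.55
position: [507.8, 199.9, 55.5]
ee_rot: [-180.0, 0.0, -177.5]
wrist_force: [-1.0, 0.5, -1.1]
opening: 51.5
```

```bash
python3 -m handwheel '[[[0,0,0,0,0,0.035,0],[0,0,0,0,0,0.035,0],[0,0,-0.015,0.00865,-0.0527,0,0],[0,0,-0.015,0.00865,-0.0527,0,0],[0,0,-0.015,0.00865,-0.0527,0,0],[0,0,-0.015,0.00865,-0.0527,0,0],[0,0,-0.015,0.00865,-0.0527,0,0],[0,0,-0.015,0.00865,-0.0527,0,0],[0,0,-0.015,0.00865,-0.0527,0,0],[0,0,-0.015,0.00865,-0.0527,0,0]]]'; python3 -c "
from h import *
print(state()['position'])
im,d=read_camera('wrist');save('w3.png',im)"
```

```text
time: 13.8
position: [577.0, -223.5, 125.3]
ee_rot: [-180.0, 0.0, 175.6]
wrist_force: [0.7, 0.0, -1.4]
opening: 51.6
[ 577.02293433 -223.51339208  125.34769576]
```

View pics/w3.png

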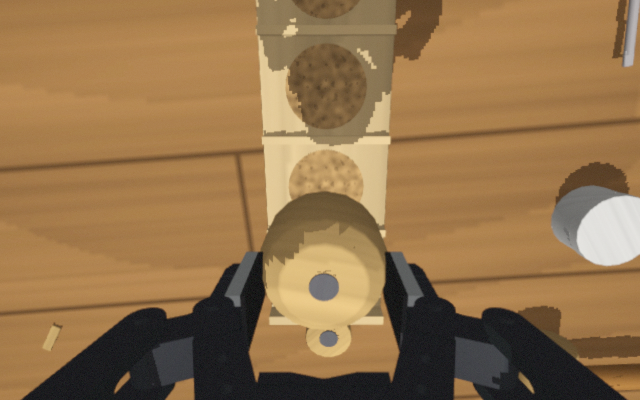

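```bash
python3 -m handwheel '[[[0,0,0,0,0,-0.02,0],[0,0,0,0,0,-0.02,0],[0,0,0,0,0,-0.02,0],[0,0,0,0,0,-0.018,0],[0,0,0,0,0,-0.012,0],[0,0,0,0,0,-0.006,0],[0,0,0,0,0,-0.004,0],[0,0,0,0,0,-0.0025,0],[0,0,0,0,0,0,0],[0,0,0,0,0,0,0]]]'
```

```text
time: 15.1
position: [577.0, -221.7, 22.4]
ee_rot: [-180.0, 0.0, 175.6]
wrist_force: [0.4, -0.1, -1.5]
opening: 51.5
```

Still hanging by its weight (-1.5 N), about 1 mm up. I lower a touch, then release.

```bash
python3 -m handwheel '[[[0,0,0,0,0,-0.001,0],[0,0,0,0,0,0,0],[0,0,0,0,0,0,0.7],[0,0,0,0,0,0,1],[0,0,0,0,0,0,1],[0,0,0,0,0,0,1],[0,0,0,0,0,0.01,1],[0,0,0,0,0,0.04,1],[0,0,0,0,0,0.06,1],[0,0,0,0,0,0.06,1]]]'; python3 chk.py bun f2 56; python3 -c "
from h import *
print(state()['position'],state()['wrist_force'])"
```

```text
time: 16.35
position: [576.6, -221.5, 193.7]
ee_rot: [-180.0, 0.0, 175.6]
wrist_force: [1.4, 0.4, -0.0]
opening: 85.5
bun scene 153 [-1.4  1.4 55.7] [44.7 47.   7.2]
bun side 151 [-0.6  3.  55.9] [50.3 44.7  7.8]
[ 578.81512782 -222.65310133  199.22609933] [ 0.27406776 -0.36994444 -0.24619175]
```

```bash
python3 -m handwheel '[[[0,0,0.0286,0.0006,0.0432,0,1],[0,0,0.0286,0.0006,0.0432,0,1],[0,0,0.0286,0.0006,0.0432,0,1],[0,0,0.0286,0.0006,0.0432,0,1],[0,0,0.0286,0.0006,0.0432,0,1],[0,0,0.0286,0.0006,0.0432,0,1],[0,0,0.0286,0.0006,0.0432,0,1],[0,0,0.0286,0.0006,0.0432,0,1],[0,0,0.0286,0.0006,0.0432,0,1],[0,0,0.0286,0.0006,0.0432,0,1]]]'; python3 - <<'E'
from h import *
print(state()["position"])
im,d=read_camera("side");X=cloud("side",d).reshape(-1,3)
im2,d2=read_camera("scene");X2=cloud("scene",d2).reshape(-1,3)
for X in(X,X2):
    for x,y,h in((583,210,96),(664,209,106)):
        Q=X[(np.hypot(X[:,0]-x,X[:,1]-y)<40)&(abs(X[:,2]-h)<4.5)]
        print(len(Q),((Q.min(0)+Q.max(0))/2).round(1) if len(Q) else "",cv2.minAreaRect(Q[:,:2].astype(np.float32)) if len(Q)>5 else "")
E
```

```text
time: 17.7
position: [582.7, 211.8, 191.9]
ee_rot: [-180.0, 0.0, -168.0]
wrist_force: [-0.5, -0.1, -0.3]
opening: 85.7
[582.74926757 211.76325922 191.88372335]
564 [583.1 210.2  95.8] ((583.5260620117188, 210.17420959472656), (46.08348083496094, 46.678253173828125), 9.399365425109863)
306 [663.1 208.7 105.7] ((662.5724487304688, 208.5588836669922), (39.005775451660156, 38.93885040283203), 30.269800186157227)
443 [584.  210.6  95.7] ((583.7152099609375, 210.62759399414062), (46.89107894897461, 46.61621856689453), 11.092057228088379)
290 [664.3 209.1 105.4] ((664.2786865234375, 209.68807983398438), (38.72110366821289, 38.991031646728516), 32.28127670288086)
```

```bash
python3 -m handwheel '[[[0,0,-0.017,0.0005,0,-0.025,1],[0,0,0,0,0,-0.025,1],[0,0,0,0,0,-0.025,1],[0,0,0,0,0,-0.025,1],[0,0,0,0,0,-0.02,1],[0,0,0,0,0,-0.012,1],[0,0,0,0,0,-0.006,1],[0,0,0,0,0,-0.003,1],[0,0,0,0,0,0,1],[0,0,0,0,0,0,1]]]'
```

```text
time: 19.05
position: [583.6, 210.4, 50.6]
ee_rot: [-180.0, 0.0, -169.0]
wrist_force: [-0.4, 0.4, 0.2]
opening: 85.6
```

```bash
python3 -m handwheel '[[[0,0,0,0,0,0,0],[0,0,0,0,0,0,0],[0,0,0,0,0,0,0],[0,0,0,0,0,0,0],[0,0,0,0,0,0,0],[0,0,0,0,0,0,0],[0,0,0,0,0,0.002,0],[0,0,0,0,0,0.008,0],[0,0,0,0,0,0.010,0],[0,0,0,0,0,0.010,0]]]' 40
```

```text
time: 20.3
position: [583.5, 210.4, 81.0]
ee_rot: [-180.0, 0.0, -169.0]
wrist_force: [-0.7, -0.2, -1.4]
opening: 44.8
```

```bash
python3 -m handwheel '[[[0,0,0,0,0,0.03,0],[0,0,0,0,0,0.03,0],[0,0,-0.0336,-0.0105,-0.0533,0,0],[0,0,-0.0336,-0.0105,-0.0533,0,0],[0,0,-0.0336,-0.0105,-0.0533,0,0],[0,0,-0.0336,-0.0105,-0.0533,0,0],[0,0,-0.0336,-0.0105,-0.0533,0,0],[0,0,-0.0336,-0.0105,-0.0533,0,0],[0,0,-0.0336,-0.0105,-0.0533,0,0],[0,0,-0.0336,-0.0105,-0.0533,0,0]]]'; python3 -c "
from h import *
print(state()['position'])
im,d=read_camera('wrist');save('w4.png',im)"
```

```text
time: 21.55
position: [498.9, -217.8, 140.9]
ee_rot: [-180.0, 0.1, 175.5]
wrist_force: [1.2, -0.5, -1.6]
opening: 44.7
[ 498.89854113 -217.82172228  140.93928557]
```

View pics/w4.png

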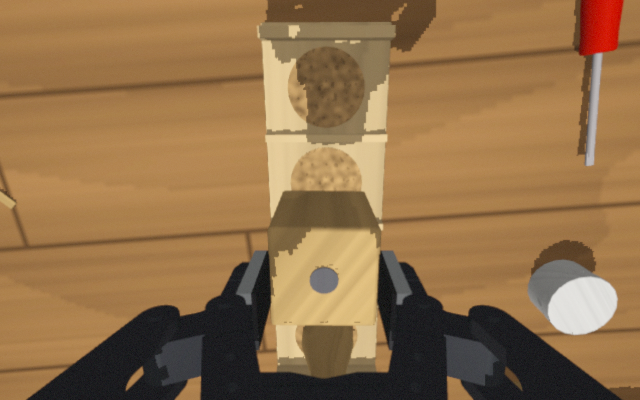

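```bash
python3 -m handwheel '[[[0,0,0,0,0,-0.02,0],[0,0,0,0,0,-0.02,0],[0,0,0,0,0,-0.02,0],[0,0,0,0,0,-0.015,0],[0,0,0,0,0,-0.01,0],[0,0,0,0,0,-0.005,0],[0,0,0,0,0,-0.003,0],[0,0,0,0,0,-0.0022,0],[0,0,0,0,0,0,0],[0,0,0,0,0,0,0]]]'
```

```text
time: 22.85
position: [499.5, -216.1, 45.1]
ee_rot: [-180.0, 0.0, 175.6]
wrist_force: [0.8, -0.1, -1.8]
opening: 44.9
```

```bash
python3 -m handwheel '[[[0,0,0,0,0,-0.0007,0],[0,0,0,0,0,0,0],[0,0,0,0,0,0,0.7],[0,0,0,0,0,0,1],[0,0,0,0,0,0,1],[0,0,0,0,0,0,1],[0,0,0,0,0,0.01,1],[0,0,0,0,0,0.04,1],[0,0,0,0,0,0.05,1],[0,0,0,0,0,0.05,1]]]'; python3 chk.py square n2 72
```

```text
time: 24.1
position: [499.2, -216.0, 196.5]
ee_rot: [-180.0, 0.0, 175.6]
wrist_force: [1.6, -0.1, -0.4]
opening: 85.5
square scene 209 [-0.6  0.3 72. ] [48.5 51.4  7.7]
square side 233 [-0.5 -1.2 71.6] [48.8 51.3  7.1]
```

```bash
python3 -m handwheel '[[[0,0,0.012,0.0164,0.0425,0,1],[0,0,0.012,0.0164,0.0425,0,1],[0,0,0.012,0.0164,0.0425,0,1],[0,0,0.012,0.0164,0.0425,0,1],[0,0,0.012,0.0164,0.0425,0,1],[0,0,0.012,0.0164,0.0425,0,1],[0,0,0.012,0.0164,0.0425,0,1],[0,0,0.012,0.0164,0.0425,0,1],[0,0,0.012,0.0164,0.0425,0,1],[0,0,0.012,0.0164,0.0425,0,1]]]'
```

```text
time: 25.45
position: [663.7, 210.4, 194.5]
ee_rot: [-180.0, 0.0, -177.5]
wrist_force: [1.2, -0.5, -0.5]
opening: 85.6
```

```bash
python3 -m handwheel '[[[0,0,0,0,0,-0.02,1],[0,0,0,0,0,-0.025,1],[0,0,0,0,0,-0.025,1],[0,0,0,0,0,-0.025,1],[0,0,0,0,0,-0.015,1],[0,0,0,0,0,-0.01,1],[0,0,0,0,0,-0.005,1],[0,0,0,0,0,-0.001,1],[0,0,0,0,0,0,1],[0,0,0,0,0,0,1]]]'
```

```text
time: 26.7
position: [663.6, 209.0, 68.7]
ee_rot: [-180.0, 0.0, -177.5]
wrist_force: [-0.3, 0.4, 0.6]
opening: 85.3
```

```bash
python3 -m handwheel '[[[0,0,0,0,0,0,0],[0,0,0,0,0,0,0],[0,0,0,0,0,0,0],[0,0,0,0,0,0,0],[0,0,0,0,0,0,0],[0,0,0,0,0,0,0],[0,0,0,0,0,0.002,0],[0,0,0,0,0,0.018,0],[0,0,0,0,0,0.04,0],[0,0,0,0,0,0.03,0]]]' 40
```

```text
time: 27.95
position: [663.7, 209.0, 161.2]
ee_rot: [180.0, 0.1, -177.5]
wrist_force: [-0.4, 0.6, -0.4]
opening: 35.5
```

```bash
python3 -m handwheel '[[[0,0,-0.012,-0.0242,-0.0419,0,0],[0,0,-0.012,-0.0242,-0.0419,0,0],[0,0,-0.012,-0.0242,-0.0419,0,0],[0,0,-0.012,-0.0242,-0.0419,0,0],[0,0,-0.012,-0.0242,-0.0419,0,0],[0,0,-0.012,-0.0242,-0.0419,0,0],[0,0,-0.012,-0.0242,-0.0419,0,0],[0,0,-0.012,-0.0242,-0.0419,0,0],[0,0,-0.012,-0.0242,-0.0419,0,0],[0,0,-0.012,-0.0242,-0.0419,0,0]]]'; python3 -c "
from h import *
print(state()['position'])
im,d=read_camera('wrist');save('w5.png',im)"
```

```text
time: 29.2
position: [420.6, -211.4, 159.6]
ee_rot: [-179.9, 0.1, 175.6]
wrist_force: [1.1, -1.0, -1.1]
opening: 35.6
[ 420.63823862 -211.35645569  159.57583202]
```

View pics/w5.png

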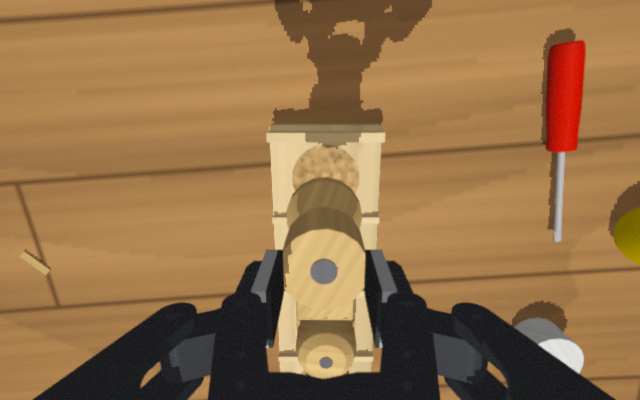

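```bash
python3 -m handwheel '[[[0,0,0,0,0,-0.02,0],[0,0,0,0,0,-0.02,0],[0,0,0,0,0,-0.02,0],[0,0,0,0,0,-0.015,0],[0,0,0,0,0,-0.01,0],[0,0,0,0,0,-0.005,0],[0,0,0,0,0,-0.003,0],[0,0,0,0,0,-0.002,0],[0,0,0,0,0,0,0],[0,0,0,0,0,0,0]]]'
```

```text
time: 30.5
position: [421.5, -210.1, 63.4]
ee_rot: [-180.0, 0.0, 175.6]
wrist_force: [0.0, 0.0, -1.3]
opening: 35.5
```

```bash
python3 -m handwheel '[[[0,0,0,0,0,-0.0007,0],[0,0,0,0,0,0,0],[0,0,0,0,0,0,0.7],[0,0,0,0,0,0,1],[0,0,0,0,0,0,1],[0,0,0,0,0,0,1],[0,0,0,0,0,0.01,1],[0,0,0,0,0,0.04,1],[0,0,0,0,0,0.05,1],[0,0,0,0,0,0.05,1]]]'
```

```text
time: 31.75
position: [421.2, -209.9, 214.8]
ee_rot: [-180.0, 0.0, 175.6]
wrist_force: [0.4, -0.6, -0.3]
opening: 85.4
```

```bash
python3 -m handwheel '[[[0,0,0,0,0.04,0.01,1],[0,0,0,0,0.04,0.01,1],[0,0,0,0,0.04,0.01,1],[0,0,0,0,0.04,0.01,1],[0,0,0,0,0.04,0.01,1],[0,0,0,0,0.04,0,1],[0,0,0,0,0.04,0,1],[0,0,0,0,0.04,0,1],[0,0,0,0,0,0,1],[0,0,0,0,0,0,1]]]'; python3 - <<'E'
from h import *
from chk import chk
E
for a in "tapered far 90" "bun f2 56" "square n2 72" "vase near 82 side2.png"; do python3 chk.py $a; done
python3 - <<'E'
from h import *
a,d=read_camera("scene");save("scene2.png",a);W=cloud("scene",d);W0=np.load("scene0.npz")["W"]
def tp(W,x,y,z,r=40):
    X=W.reshape(-1,3);Q=X[(np.hypot(X[:,0]-x,X[:,1]-y)<r)&(abs(X[:,2]-z)<5)];return ((Q.min(0)+Q.max(0))/2).round(1),len(Q)
for nm,x,y,z in [("tin",627,8,36),("mallet",784,15,45),("screwdr",370,6,20),("yellow",500,100,53)]: print(nm,tp(W0,x,y,z),tp(W,x,y,z))
E
```

```text
time: 33.0
position: [421.3, 109.7, 262.9]
ee_rot: [-180.0, 0.0, 175.6]
wrist_force: [0.2, -0.4, 0.5]
opening: 85.3
tapered scene 83 [-0.5 -0.5 90. ] [29.7 30.4  7.6]
tapered side 1 [11.5 10.2 90.8] [0. 0. 0.]
bun scene 160 [-0.1  0.3 55.9] [45.7 48.5  7.7]
bun side 148 [-0.   3.9 55.9] [48.2 42.5  7.7]
square scene 208 [ 0.4 -0.7 72. ] [48.6 48.6  7.9]
square side 231 [ 0.  -0.3 71.5] [49.6 49.7  6.7]
vase scene 119 [-0.1 -0.9 82.2] [37.6 40.8  7.3]
vase side 158 [-0.3 -1.1 81.6] [36.8 42.1  6.8]
tin (array([627.1,   5.4,  35.9]), 402) (array([627. ,   4.9,  36. ]), 402)
mallet (array([782.9, -17.4,  44.5]), 85) (array([782.4, -16.5,  44.5]), 89)
screwdr (array([370.1,   0. ,  20.1]), 145) (array([370. ,   0.7,  20. ]), 149)
yellow (array([500.7,  93.3,  53. ]), 276) (array([501.7,  93.1,  53. ]), 276)Traceback (most recent call last):
  File "<stdin>", line 2, in <module>
  File "chk.py", line 11, in <module>
    im=chk(sys.argv[1],sys.argv[2],float(sys.argv[3]))
           ~~~~~~~~^^^
IndexError: list index out of range
```

View pics/scene2.png

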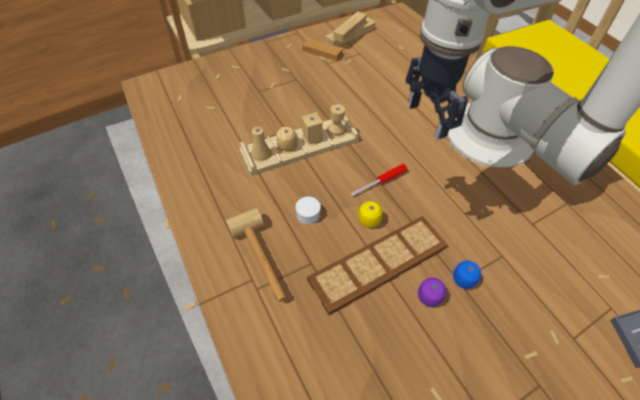

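All four stand in the rack: tapered (258,145), bun (287,138), square (312,128), vase (337,118). The board is empty and the bystanders have not moved, so I hand the job in.

```bash
python3 -c "
from bench import *
print(finish_job())"
```

```text
the job is handed in; nothing more can be done
None
```

All four feet are on the carrying rack in reverse order, and I handed the job in after about 34 s of the 128 s allowed. From the farthest bay to the nearest they stand tapered, bun, square, vase. All are upright and released, and the arm is clear of everything.

- **Placing:** the scene camera puts every foot within about 1 mm of its disc's middle, with tops at the expected heights. The side camera agrees for the square and vase feet.
- **Bystanders:** before-and-after depth readings of the tin, mallet, screwdriver and yellow look-alike match to within about 1 mm. The purple and blue look-alikes also look unmoved in the last picture.

Checks that disagreed or failed:

- **Bun foot:** the side camera reads it about 3–4 mm off in y, where the scene camera shows 0.3 mm.
- **Tapered foot:** in the last check the arm hid it from the side camera. Right after placing, that camera read it about 3 mm off in y, against 1 mm from the scene camera.
- **Wrist depth:** it read y about 5 mm low throughout, so I used it only for relative checks.
- **Script error:** one helper call in the final check failed because its arguments were missing. It moved nothing, and the checks themselves ran separately.

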